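Close and pin the scroll-saw clamping jig

TASK

Slide the jig's clamping jaw fully home against its end stop by the saw blank, then take the slim-handled pin out of the rack and push it all the way down into the hole this uncovers behind the jaw, so that its collar sits flat on the jig and locks the jaw. Let go of it, leave the other two pins in the rack, and do not disturb the other things on the bench.

Things in the scene. Friction and masses are not known exactly. Their poses are not given: they have to be found in the camera images.
- jig: Fixed wooden jig base, 130 (x) x 300 (y) x 50 mm high, flat on the bench. Origin: centre of its underside; z up; +y is the way the jaw closes. On top: a pale wood blank 100 x 78 x 25 mm fixed at the +y end (y 72 to 150 mm, top at 75 mm high), and two aluminium guide strips 9 mm wide at x = +-56 mm, y -150 to 60 mm, top 68 mm high.
- jig_hole (a point): Centre of the mouth of the pin hole, in the jig's top face, at (0, -79, 50) mm in the jig's frame, same axes. Round blind hole, 14 mm diameter, 46 mm deep, straight down. At the start the jaw plate covers it; it is clear only when the jaw is home, with 4 mm between the jaw plate and the seated pin's collar.
- jaw (a joint): Travel of the clamping jaw along the jig's +y, in m: 0 fully open, 0.090 fully home on its end stop (it starts between 0 and 0.04). Slides with about 3 N of friction plus light damping and stays where it is left. Cannot lift off.
- jaw_grip (a point): Centre of the top of the jaw's black grip block, 104.5 mm above the bench; jig's axes. Block 20 (x) x 30 (y) x 40 mm high, on an aluminium plate 100 (x) x 130 (y) x 14 mm, top 64.5 mm above the bench; block centre 35 mm ahead (+y) of the plate's centre. Jaw home: this point is at (0, 40, 104.5) mm in the jig's frame.
- rack: Fixed pale wood block 75 (x) x 200 (y) x 55 mm high, holding three pins upright in a row in 23 mm wide, 50 mm deep holes at y = -65, 0, 65 mm. Origin: centre of its underside. Which pin is in which hole varies.
- slim_pin: The pin to use: steel, loose, about 110 g, 106 mm long, upright in the rack, collar resting on its top. Origin at the tip, z up along it. Shank 12 mm diameter, 42 mm long (first 8 mm taper to a 5 mm tip), then collar 30 mm diameter x 6 mm, then round dark wood handle 22 mm diameter x 58 mm: the slimmest, tallest handle of the three.
- slim_pin_collar (a point): Centre of the underside of the slim pin's collar, 42 mm above its tip.
- slim_pin_handle (a point): Middle of the slim pin's handle, on its axis, 77 mm above its tip; top of the handle is 29 mm above this.
- fat_pin: Other pin, to stay in the rack: shank 18 mm, handle round, 38 mm diameter x 32 mm. Origin at its tip.
- square_pin: Other pin, to stay in the rack: shank 18 mm, handle square, 30 x 30 x 40 mm. Origin at its tip.
- glue: Bystander: grey capped bottle, 48 mm diameter x 130 mm high, upright, beyond the rack from the robot; its centre is 95 to 115 mm along the rack's +x and within 40 mm in y. Origin at its underside.
- offcut: Bystander: wood offcut 90 x 50 x 20 mm lying on the robot's side of the rack, 75 to 90 mm along its -x. Origin at its underside.
- brush: Bystander: brush lying at the left side of the bench.
- can: Bystander: open steel can 80 mm diameter x 100 mm high at the right side of the bench. Origin at its underside.

How it is judged:
On the way, in this order (a step that is already met when the one before it is completed fails the run):
1. the jaw is fully home (within 4 mm of its end stop) while the pin is not yet in the jig (value of joint jaw above 0.086 m and distance between slim_pin_collar and jig_hole above 0.05 m), for 0.2 s.
2. the slim pin is fully down in the jig's hole (distance between slim_pin_collar and jig_hole below 0.0045 m and value of joint jaw above 0.086 m), for 0.2 s.
At the end, for the whole second after the job is handed in: The jaw is within 4 mm of its end stop; the slim pin stands released and still in the jig's hole, upright within 0.1 rad, its collar within 3 mm of flat on the jig's top and within 3 mm of the hole's axis (value of joint jaw above 0.086 m and horizontal distance between slim_pin_collar and jig_hole below 0.003 m and z of slim_pin_collar in the frame of jig_hole between -0.004 and 0.003 m and angle between slim_pin's own z axis and vertical below 0.1 rad and linear speed of slim_pin below 0.02 m/s and contact force between slim_pin and the fingers below 0.1 N); the robot touches nothing.
It fails at once if another pin is shifted by more than 15 mm or lifted from the rack (distance of any of fat_pin, square_pin from where it was at the start of the episode above 0.015 m).
It fails at once if a bystander on the bench is shifted by more than 25 mm (distance of any of glue, offcut, brush, can from where it was at the start of the episode above 0.025 m).
It also fails if it takes over 58 s, if anything falls off the work surface, if the arm or the gripper's body presses on something with over 40 N, if the wrist force passes 120 N, or if a joint passes its speed limit or range.

ROBOT

A 6-joint arm with a two-finger parallel gripper is mounted at the origin on the work surface. World frame = base frame: x ahead of the robot, y to its left, z up, the work surface at z = 0. Lengths are in m, angles in rad, forces in N, time in s.
With the tool pointing down it reaches from about 0.25 to 0.8 m from the base axis. Payload 8.5 kg.
Tool frame: the origin (TCP) lies at the very end of the fingers, on their centre line; the grasp point (between the pads) lies 19 mm behind it (manip.grip_depth is the distance from the TCP to the grasp point, in m); z points along the fingers, y is the line along which they close (so a half turn about z gives the same grasp; the last joint's range is limited). The gripper opens to 85 mm and grips with 20 to 120 N. Pads are 22 mm wide; open, the fingers measure 114 mm over their backs; the gripper's body (76 mm by 85 mm) begins 54 mm behind the grasp point. The pads swing forward as they close: fully open they stand 13 mm farther back than shut.
Start: joints at [1.117, 0.238, -0.013, 1.319, 0, 1.571], TCP at [0.23, 0.472, 0.193] pointing down, gripper open.
Joint ranges: [-2.66, 2.66], [-1.03, 1.9], [-1.14, 1.46], [-1.82, 2.27], [-1.45, 1.34], [-3.14, 3.14]. Speed limits (rad/s): [2.22, 2.22, 2.79, 3.14, 3.14, 3.14].

INTERFACE

Orientations are given as a rotation vector (axis times angle).
In Python, from rig import manip gives the robot as it stands.
- The arm moves only by the tool drive_tool, never from a script. Its argument "commands" is a list that holds one entry, the list of rows, each a list of 7 numbers: the turn, a rotation vector about the tool's x, y, z scaled (see below), then the shift along the tool's x, y, z scaled (see below), then the closure, from 0 (fully open) to 1 (shut). In form: [[[rx, ry, rz, dx, dy, dz, gripper], ...]]. A call has 1 to 20 rows; each row is the pose to reach, as a shift and turn from the pose commanded when the call began, along the tool's axes at that moment, turning the shorter way round; what a row does not reach only later rows make up. The controller multiplies each number of a shift by 0.2 m and each number of a turn by pi rad. A row lasts 1/10 s, in which the tool goes at most 50 mm and 8.59 degrees, less where a joint would pass 70% of its speed; a pose out of reach is approached as far as the arm can. A call with a number of a shift or a turn outside -1 to 1 is refused whole. A call with a gripper value outside its range is refused whole. The fingers move at their own pace and stop on an object; "force" is the grip in N (left out, the last holds). Time passes only in rows, so rows that repeat a pose let the fingers close. It gives the time, the measured TCP pose, the force, the opening and the grip force at its end, in the units of the state.
- manip.get_state(): the state, without advancing time (a new reading comes with each control period).
- manip.get_image(name): name is "side" or "top" or "wrist"; returns the picture (384x512x3 uint8, red, green, blue); there is no depth.
- manip.calibration(name): a dict with "fov_y" (degrees; the focal length in pixels is half the picture's height over the tangent of half this angle, whatever the lens; pixels are square), "cx", "cy" (the principal point, pixels), "R" (3x3) and "t" (3): a world point X has camera coordinates R X + t; the wrist camera has in their place "hand_eye" (4x4, takes a point from camera to tool coordinates, whose origin is the TCP and whose axes are the flange's). Camera axes: x right, y down, z forward; pixel columns grow to the right and rows downward; lengths in m; the calibration is good to about 2 mm. A picture is of the moment at which its call begins: read the wrist's pose just before it. calibration takes no time and is no camera call.
- manip.finish_job(): hands the job in; it is judged then, once.
The state is a dict: "clock": time; "q": joint angles; "qvel": joint speeds; "effort": joint torques, N m; "position": TCP position; "tcp_rot": TCP orientation; "ft_force": force on the tool from outside, world axes, zero at the start; "wrist_torque": the same for the moment, N m; "finger_gap": finger opening in m; "gripper_force": force on a finger pad.
Only numpy, scipy, OpenCV 4.12 (cv2) and the standard library are available. Lean on these libraries where they do the work, as an engineer would, in place of code of your own. Each camera call takes 0.05 s, during which the arm holds its last target. There are 200 camera calls.

## Working session

There is one attempt and no reset: what is moved stays moved. The work goes in short steps, Python scripts to look and compute and a tool call to move; the robot and the scene stay as the last step left them, time stands still between calls to the robot, and variables do not carry over. Pictures are saved under pics/ and viewed, at most 10 in all, crops included, and the job is handed in when it is done.

Besides the shell and the picture viewer there is one more tool, called after ">>>" as name(argument=value, ...) on one line, values as JSON. drive_tool: Moves the arm, as the interface text tells. Its arguments: {"type":"object","properties":{"commands":{"type":"array","items":{"type":"array","items":{"type":"array","items":{"type":"number","minimum":-1,"maximum":1}}}},"force":{"type":"number"}},"required":["commands"]}

```bash
mkdir -p pics
python3 - <<'E'
from rig import manip
import cv2,numpy as np
s=manip.get_state();print({k:np.round(v,4).tolist() for k,v in s.items()})
for n in("top","side"):
    cv2.imwrite(f"pics/{n}0.png",cv2.resize(manip.get_image(n)[:,:,::-1],(800,600)))
    c=manip.calibration(n);print(n,c)
print(manip.calibration("wrist"),manip.grip_depth)
E
```

```text
{'clock': 0.0, 'q': [1.117, 0.2388, -0.0143, 1.3192, 0.0, 1.5708], 'qvel': [0.0006, 0.0006, -0.002, -0.0, -0.0002, 0.0004], 'effort': [0.0008, -53.8779, 34.6436, 0.0184, 0.0001, -0.0], 'position': [0.2299, 0.4714, 0.1928], 'tcp_rot': [-0.7066, -3.0607, 0.0022], 'ft_force': [1.0484, 0.3754, 0.154], 'wrist_torque': [-0.0014, 0.0005, 0.0058], 'gripper_force': 0.0, 'finger_gap': 0.0853}
top {'fov_y': 47.69197816376906, 'cx': 251.56339316948012, 'cy': 194.03291585625539, 'R': array([[-0.02942867, -0.99951297, -0.01038139],
       [-0.98648583,  0.03071672, -0.16094155],
       [ 0.16118204,  0.0055048 , -0.98690934]]), 't': array([0.01341756, 0.58573745, 1.71858093])}
side {'fov_y': 46.81970599822851, 'cx': 250.997866776644, 'cy': 195.5540739894597, 'R': array([[ 0.94869671, -0.31614563,  0.00514677],
       [-0.17070371, -0.5258172 , -0.83329257],
       [ 0.26614807,  0.78966335, -0.55280828]]), 't': array([-0.53171953,  0.1597369 ,  1.38472635])}
{'fov_y': 63.49260735081833, 'cx': 252.84170924557554, 'cy': 197.10121986649233, 'hand_eye': array([[ 1.98847597e-04, -9.45843275e-01, -3.24623567e-01,
         8.35859608e-02],
       [ 9.99999638e-01,  4.56674237e-04, -7.18046236e-04,
        -3.08102909e-04],
       [ 8.27406423e-04, -3.24623307e-01,  9.45843023e-01,
        -1.80925228e-01],
       [ 0.00000000e+00,  0.00000000e+00,  0.00000000e+00,
         1.00000000e+00]])} 0.0187
```

View pics/top0.png

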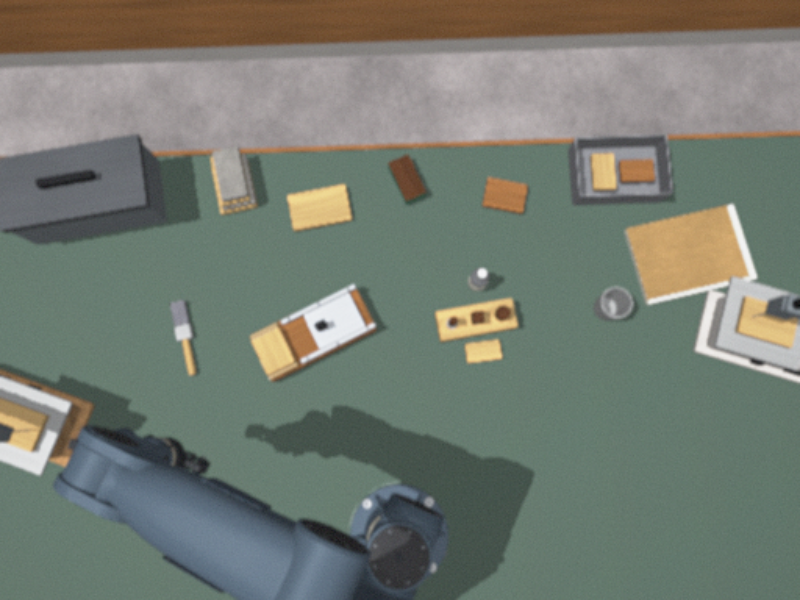

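View pics/side0.png

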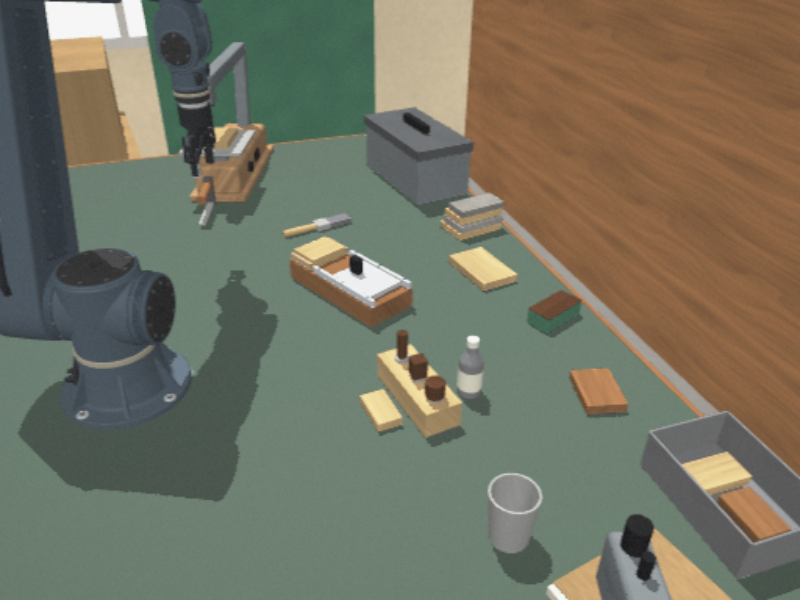

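The top view shows the jig with its blank at the left end (275,350), the grip block at (323,325), and the rack with the slim pin in its left hole at (453,322). In the side view the block top is at (355,258) and the slim handle top at (403,333).

```bash
cat > h.py <<'E'
from rig import manip
import cv2,numpy as np
from scipy.spatial.transform import Rotation as Ro
def cam(n,st=None):
    c=manip.calibration(n);f=192/np.tan(np.radians(c['fov_y']/2))
    if n=='wrist':
        T=np.eye(4);T[:3,:3]=Ro.from_rotvec(st['tcp_rot']).as_matrix();T[:3,3]=st['position']
        W=T@c['hand_eye'];R=W[:3,:3].T;t=-R@W[:3,3]
    else: R,t=c['R'],c['t']
    return np.array([[f,0,c['cx']],[0,f,c['cy']],[0,0,1]]),np.array(R),np.array(t)
def ray(C,p):
    K,R,t=C;return -R.T@t,R.T@np.linalg.inv(K)@[p[0],p[1],1]
def plane(C,p,z):
    o,d=ray(C,p);return o+d*(z-o[2])/d[2]
def tri(obs):
    A=np.zeros((3,3));b=np.zeros(3)
    for C,p in obs:
        o,d=ray(C,p);d=d/np.linalg.norm(d);M=np.eye(3)-np.outer(d,d);A+=M;b+=M@o
    X=np.linalg.solve(A,b);return X,[np.round(proj(C,X)-p,1) for C,p in obs]
def proj(C,X):
    K,R,t=C;u=K@(R@X+t);return u[:2]/u[2]
def move(st,pos,rot):  # shift, turn in command units
    R=Ro.from_rotvec(st['tcp_rot'])
    return np.round(R.inv().apply(np.array(pos)-st['position'])/.2,4),np.round((R.inv()*rot).as_rotvec()/np.pi,4)
def down(yaw): # tool z down, tool y at angle yaw+90 (tool x horizontal along yaw mirrored)
    x=np.array([np.cos(yaw),np.sin(yaw),0]);z=np.array([0,0,-1.]);return Ro.from_matrix(np.c_[x,np.cross(z,x),z])
E
python3 - <<'E'
from h import *
T,S=cam('top'),cam('side');k=.64
for n,a,b in(("block",(323,325),(355,258)),("handle",(454,321),(403,334))):
    print(n,tri([(T,np.array(a)*k),(S,np.array(b)*k)]))
print([plane(T,np.array(p)*k,z).round(3) for p,z in(((355,288),.068),((377,325),.05),((273,379),.05),((251,347),.075),((437,315),.055),((516,299),.055),((520,327),.055),((442,341),.055))])
print(Ro.from_rotvec(manip.get_state()['tcp_rot']).as_matrix().round(3))
E
```

```text
block (array([0.5264875 , 0.17223567, 0.10703055]), [array([ 0., -0.]), array([-0.1,  0. ])])
handle (array([ 0.52754467, -0.15549191,  0.11531437]), [array([ 0.1, -0.6]), array([-0.8,  0.1])])
[array([0.625, 0.093, 0.068]), array([0.53 , 0.039, 0.05 ]), array([0.399, 0.308, 0.05 ]), array([0.48 , 0.36 , 0.075]), array([ 0.55 , -0.117,  0.055]), array([ 0.586, -0.323,  0.055]), array([ 0.512, -0.329,  0.055]), array([ 0.482, -0.127,  0.055])]
[[-0.899  0.438 -0.001]
 [ 0.438  0.899 -0.001]
 [ 0.    -0.001 -1.   ]]
```

Run:
```python
from h import *
s=manip.get_state()
for p in([.5,.2,.25],):print(move(s,p,down(np.radians(116))))
```

```text
(array([-1.8086, -0.6285, -0.2849]), array([-4.000e-04,  1.000e-04,  2.111e-01]))
```

>>> drive_tool(commands=[[[0,0,0,-0.4,-0.15,-0.28,0],[0,0,0,-0.9,-0.31,-0.28,0],[0,0,0,-0.9,-0.31,-0.28,0],[0,0,0,-0.9,-0.31,-0.28,0],[0,0,0,-0.9,-0.31,-0.28,0]]])

```text
clock: 0.6
position: [0.3682, 0.3339, 0.2503]
tcp_rot: [0.715, 3.057, 0.0]
ft_force: [-0.6, 0.4, 0.5]
finger_gap: 0.0853
gripper_force: 0.0
```

>>> drive_tool(commands=[[[0,0,0.21,-0.9,-0.31,0,0.5],[0,0,0.21,-0.9,-0.31,0,1],[0,0,0.21,-0.9,-0.31,0,1],[0,0,0.21,-0.9,-0.31,0,1],[0,0,0.21,-0.9,-0.31,0,1],[0,0,0.21,-0.9,-0.31,0,1],[0,0,0.21,-0.9,-0.31,0,1]]])

```text
clock: 1.3
position: [0.4988, 0.203, 0.249]
tcp_rot: [-1.657, -2.669, 0.001]
ft_force: [-0.6, 0.4, -0.3]
finger_gap: -0.0003
gripper_force: 0.0
```

Run:
```python
from h import *
s=manip.get_state();np.save('s1.npy',s,allow_pickle=True)
im=manip.get_image('wrist');np.save('w1.npy',im);cv2.imwrite("pics/w1.png",cv2.resize(im[:,:,::-1],(800,600),interpolation=2))
print(s['clock'],s['position'],s['q'],Ro.from_rotvec(s['tcp_rot']).as_matrix().round(3))
```

```text
1.3 [0.49879143 0.20300896 0.24904857] [3.86400759e-01 2.51325621e-01 1.45552572e-01 1.46595902e+00
 1.98340892e-04 1.49749574e+00] [[-0.444  0.896 -0.001]
 [ 0.896  0.444 -0.   ]
 [ 0.    -0.001 -1.   ]]
```

View pics/w1.png

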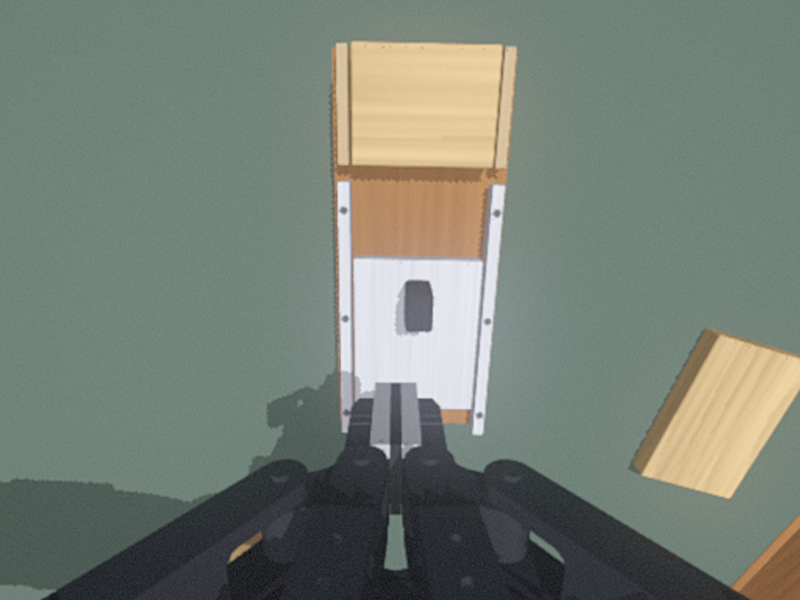

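```bash
cat > fitjig.py <<'E'
from h import *
from scipy.optimize import least_squares
def fit(C,pts,jaw,p0):
    # pts: (model xyz mm, px800); jaw: same, y relative to block centre
    def res(p,dz=0):
        c,s_=np.cos(p[2]),np.sin(p[2]);r=[]
        for L,o in((pts,0),(jaw,p[3]*1000-50)):
            for m,u in L:
                x,y,z=np.array(m)/1000;y+=o/1000
                r.append((proj(C,np.array([p[0]+c*x-s_*y,p[1]+s_*x+c*y,z]))-np.array(u)*.64)/1)
        return np.concatenate(r)
    q=least_squares(res,p0,loss='soft_l1');return q.x,res(q.x)
E
python3 - <<'E'
from fitjig import *
s=np.load('s1.npy',allow_pickle=True).item();C=cam('wrist',s)
pts=[((-50,150,75),(350,41)),((50,150,75),(502,45)),((50,72,75),(501,167)),((-50,72,75),(351,164)),
((-60.5,60,68),(338,181)),((-51.5,60,68),(351,181)),((51.5,60,68),(492,184)),((60.5,60,68),(505,185)),
((-60.5,-150,68),(341,432)),((-51.5,-150,68),(353,431)),((51.5,-150,68),(471,433)),((60.5,-150,68),(483,434))]
jaw=[((-50,30,64.5),(354,258)),((50,30,64.5),(482,260)),((-10,15,104.5),(405,280)),((10,15,104.5),(431,280)),((-10,-15,104.5),(407,332)),((10,-15,104.5),(433,331)),((50,-100,64.5),(470,409))]
x,r=fit(C,pts,jaw,[.49,.18,np.radians(26),.02]);print(x,np.degrees(x[2]));print(r.reshape(-1,2).round(1))
c,si=np.cos(x[2]),np.sin(x[2]);J=lambda a,b:np.round([x[0]+(c*a-si*b)/1e3,x[1]+(si*a+c*b)/1e3],4)
by=x[3]*1e3-50;print('block',J(0,by),by,'hole',J(0,-79))
E
```

```text
[0.51649578 0.20612261 0.43941569 0.02385494] 25.1766644283733
[[ 0.1 -0.8]
 [ 1.1 -1.1]
 [-4.9  0.5]
 [ 0.2  0.4]
 [-0.2  0.1]
 [-0.5  0.3]
 [ 0.1  0.3]
 [-0.3 -0.2]
 [ 0.7 -0.4]
 [-0.3  0.4]
 [ 0.3  0.5]
 [-0.8 -0.1]
 [-0.5 -1. ]
 [ 0.7 -0.6]
 [ 0.5  7.2]
 [ 2.1  7.6]
 [-1.5 -0.6]
 [-0.5  0.4]
 [ 0.7 -1. ]]
block [0.5276 0.1825] -26.145055141329646 hole [0.5501 0.1346]
```

The wrist view shows the jig upright in the picture: blank at the top (350–502, 41–167), grip block top at (419,310), plate front edge at row 259. The jaw is about 24 mm along. Next I go behind the block with shut fingers.

Run:
```python
from fitjig import *
s=np.load('s1.npy',allow_pickle=True).item();C=cam('wrist',s)
pts=[((-50,150,75),(350,41)),((50,150,75),(502,45)),((-50,72,75),(351,164)),
((-60.5,60,68),(338,181)),((-51.5,60,68),(351,181)),((51.5,60,68),(492,184)),((60.5,60,68),(505,185)),
((-60.5,-150,68),(341,432)),((-51.5,-150,68),(353,431)),((51.5,-150,68),(471,433)),((60.5,-150,68),(483,434))]
jaw=[((-50,30,64.5),(354,258)),((50,30,64.5),(482,260)),((-10,-15,104.5),(407,332)),((10,-15,104.5),(433,331)),((50,-100,64.5),(470,409))]
x,r=fit(C,pts,jaw,[.49,.18,np.radians(26),.02]);print(x,np.degrees(x[2]),abs(r).max());np.save('jig.npy',x)
c,si=np.cos(x[2]),np.sin(x[2]);J=lambda a,b:np.round([x[0]+(c*a-si*b)/1e3,x[1]+(si*a+c*b)/1e3],4)
by=x[3]*1e3-50;print('block',J(0,by),by,'hole',J(0,-79))
st=manip.get_state();print(st['position'])
print(move(st,[*J(0,by-15-11-14),.16],down(x[2]+np.pi/2)))
```

```text
[0.51657729 0.20608082 0.4401258  0.02312526] 25.217350713081185 1.488586455822599
block [0.528  0.1818] -26.874738474722857 hole [0.5502 0.1346]
[0.49869893 0.20326032 0.24921354]
(array([-0.3614,  0.0801,  0.446 ]), array([-0.0002, -0.0001,  0.0064]))
```

>>> drive_tool(commands=[[[0,0,0.006,-0.36,0.08,0.1,1],[0,0,0.006,-0.36,0.08,0.3,1],[0,0,0.006,-0.36,0.08,0.45,1],[0,0,0.006,-0.36,0.08,0.6,1],[0,0,0.006,-0.36,0.08,0.72,1],[0,0,0.006,-0.36,0.08,0.81,1],[0,0,0.006,-0.36,0.08,0.81,1]]])

```text
clock: 2.05
position: [0.5432, 0.1456, 0.0852]
tcp_rot: [-1.68, -2.651, 0.005]
ft_force: [0.1, 0.2, -0.4]
finger_gap: -0.0001
gripper_force: 0.0
```

Run:
```python
from h import *
s=manip.get_state();x=np.load('jig.npy');c,si=np.cos(x[2]),np.sin(x[2])
J=lambda a,b:np.array([x[0]+(c*a-si*b)/1e3,x[1]+(si*a+c*b)/1e3])
print(s['position'],s['ft_force']);print(move(s,[*J(0,14),.087],down(x[2]+np.pi/2)))
cv2.imwrite("pics/w2.png",manip.get_image('wrist')[:,:,::-1])
```

```text
[0.54320083 0.14561338 0.08520836] [ 0.07260144  0.23099777 -0.37988522]
(array([ 0.4002,  0.0088, -0.0087]), array([-0.0014, -0.0003,  0.0004]))
```

View pics/w2.png

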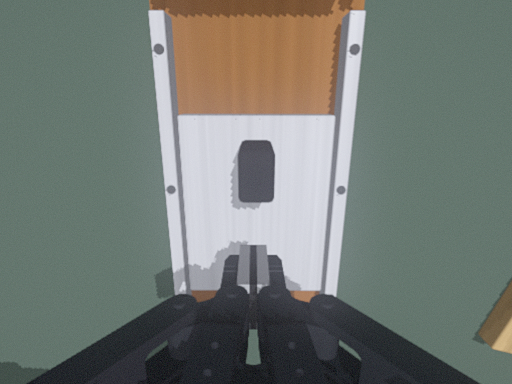

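The shut fingers stand centred behind the block (fingers col 253, block col 256). Pushing along the jig's +y.

>>> drive_tool(commands=[[[0,0,0,0.04,0.005,0,1],[0,0,0,0.08,0.005,0,1],[0,0,0,0.12,0.005,0,1],[0,0,0,0.16,0.005,0,1],[0,0,0,0.2,0.005,0,1],[0,0,0,0.24,0.007,0,1],[0,0,0,0.28,0.009,0,1],[0,0,0,0.32,0.009,0,1],[0,0,0,0.35,0.009,0,1],[0,0,0,0.37,0.009,0,1],[0,0,0,0.38,0.009,0,1],[0,0,0,0.385,0.009,0,1],[0,0,0,0.385,0.009,0,1]]])

```text
clock: 3.4
position: [0.5144, 0.2154, 0.0874]
tcp_rot: [1.685, 2.651, -0.0]
ft_force: [-0.1, 0.2, -0.0]
finger_gap: 0.0002
gripper_force: 0.0
```

>>> drive_tool(commands=[[[0,0,0,0.008,0,0,1],[0,0,0,0.016,0,0,1],[0,0,0,0.024,0,0,1],[0,0,0,0.032,0,0,1],[0,0,0,0.032,0,0,1]]])

```text
clock: 3.9
position: [0.5116, 0.2215, 0.0874]
tcp_rot: [1.685, 2.652, -0.0]
ft_force: [-0.5, 0.3, -0.4]
finger_gap: 0.0
gripper_force: 0.0
```

Run:
```python
from h import *
s=manip.get_state();x=np.load('jig.npy');c,si=np.cos(x[2]),np.sin(x[2])
d=(s['position'][:2]-x[:2])*1e3;print(s['ft_force'],'jig xy',c*d[0]+si*d[1],-si*d[0]+c*d[1])
cv2.imwrite("pics/w3.png",manip.get_image('wrist')[:,:,::-1])
```

```text
[-0.53932419  0.29551458 -0.37379302] jig xy 2.0655760712997946 16.024181013095546
```

View pics/w3.png

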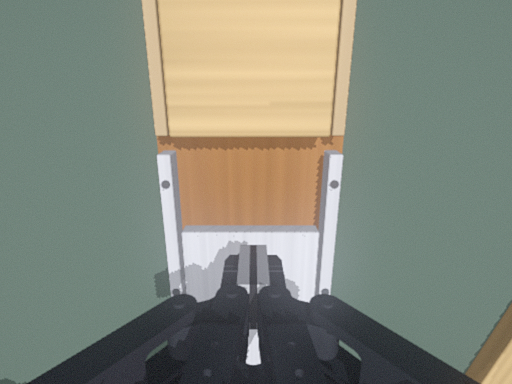

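Run:
```python
from h import *
s=manip.get_state();x=np.load('jig.npy');c,si=np.cos(x[2]),np.sin(x[2])
C=cam('wrist',s)
def J(u,z):
    d=(plane(C,u,z)[:2]-x[:2])*1e3;return np.round([c*d[0]+si*d[1],-si*d[0]+c*d[1]],1)
def P(a,b,z): return proj(C,np.array([x[0]+(c*a-si*b)/1e3,x[1]+(si*a+c*b)/1e3,z/1e3])).round()
print('plate front',J((251,227),.0645),'strip',J((167,152),.068),J((332,152),.068),'blank',J((250,136),.075))
print('tcp px',proj(C,s['position']),'pred block corners if y=-27:',[P(a,b,z) for a,b,z in((-10,-12,104.5),(10,-42,104.5),(0,-12,64.5))])
```

```text
plate front [0.4 6.6] strip [-54.   61.6] [53.3 61.4] blank [ 0.1 72.8]
tcp px [253.34976608 228.4980362 ] pred block corners if y=-27: [array([234., 282.]), array([266., 321.]), array([251., 250.])]
```

The plate front is still at y≈5 mm, so the jaw barely moved and the block is hidden below the fingers: they passed over or beside it without force. Checking from the fixed cameras.

Run:
```python
from h import *
s=manip.get_state();o=[]
for n in('top','side'):
    im=manip.get_image(n)[:,:,::-1].copy();np.save(n+'2.npy',im);C=cam(n);u=proj(C,s['position']);print(n,u)
    x0,y0=int(u[0])-50,int(u[1])-65;c=cv2.resize(im[y0:y0+120,x0:x0+80],None,fx=5,fy=5,interpolation=cv2.INTER_CUBIC)
    p=((u-[x0,y0]+.5)*5).astype(int);cv2.drawMarker(c,p.tolist(),(0,0,255),0,12,1);o.append(c);print(x0,y0)
cv2.imwrite("pics/ts.png",np.hstack(o))
```

```text
top [194.90122748 212.69879738]
144 147
side [219.80720387 164.1014936 ]
169 99
```

View pics/ts.png

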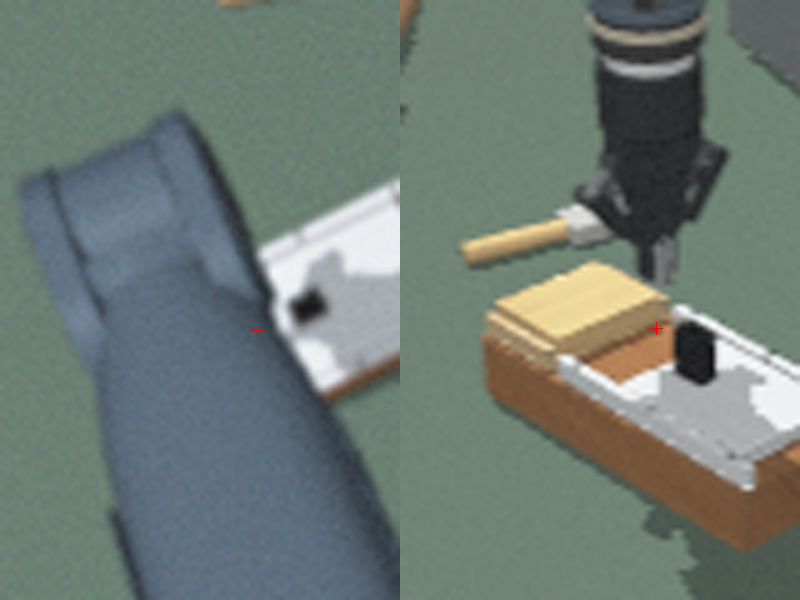

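The side view settles it: real fingertips at crop (662,282), about 9 px above the reported TCP (657,327). So they end well above the TCP and passed over the block. I'll measure that offset before retrying.

Run:
```python
from h import *
s=manip.get_state();S=cam('side')
R=Ro.from_rotvec(s['tcp_rot']).as_matrix()
u=np.array([(662-400)/5+169-.5,282/5+99-.5])
for d in(0,.02,.03,.035,.04,.045):
    X=s['position']+[0,0,d]; print(d,proj(S,X)-u,[ (proj(S,X+R@[a,0,0])-u).round(1).tolist() for a in(-.011,.011)])
```

```text
0 [-1.07155333  9.21031515] [[0.9, 10.3], [-3.0, 8.1]]
0.02 [-1.25426131  4.48100605] [[0.7, 5.5], [-3.2, 3.4]]
0.03 [-1.34654434  2.09230397] [[0.6, 3.1], [-3.3, 1.0]]
0.035 [-1.39292087  0.89186959] [[0.6, 1.9], [-3.3, -0.2]]
0.04 [-1.43945515 -0.31264793] [[0.5, 0.7], [-3.4, -1.4]]
0.045 [-1.48614797 -1.52126946] [[0.5, -0.5], [-3.4, -2.6]]
```

>>> drive_tool(commands=[[[0,0,0,0,0,-0.15,1],[0,0,0,-0.2,-0.005,-0.2,1],[0,0,0,-0.42,-0.005,-0.2,1],[0,0,0,-0.42,-0.005,-0.1,1],[0,0,0,-0.42,-0.005,0,1],[0,0,0,-0.42,-0.005,0,1]]])

```text
clock: 4.65
position: [0.5449, 0.1438, 0.0852]
tcp_rot: [-1.685, -2.648, 0.005]
ft_force: [-0.1, -0.4, 0.2]
finger_gap: 0.0
gripper_force: 0.0
```

>>> drive_tool(commands=[[[0,0,0,0,0,0.05,1],[0,0,0,0,0,0.1,1],[0,0,0,0,0,0.13,1],[0,0,0,0,0,0.16,1],[0,0,0,0,0,0.18,1],[0,0,0,0,0,0.19,1],[0,0,0,0,0,0.19,1]]])

```text
clock: 5.35
position: [0.5464, 0.1448, 0.0492]
tcp_rot: [-1.685, -2.651, 0.0]
ft_force: [-0.2, -0.5, -0.4]
finger_gap: 0.0002
gripper_force: 0.0
```

>>> drive_tool(commands=[[[0,0,0,0.04,0.005,0,1],[0,0,0,0.08,0.005,0,1],[0,0,0,0.12,0.005,0,1],[0,0,0,0.16,0.005,0,1],[0,0,0,0.2,0.005,0,1],[0,0,0,0.2,0.005,0,1]]])

```text
clock: 5.95
position: [0.5298, 0.1827, 0.0495]
tcp_rot: [-1.683, -2.652, -0.001]
ft_force: [-0.2, -0.8, 0.1]
finger_gap: -0.0001
gripper_force: 0.0
```

>>> drive_tool(commands=[[[0,0,0,0.04,0,0,1],[0,0,0,0.08,0,0,1]]])

```text
clock: 6.15
position: [0.5235, 0.1961, 0.0494]
tcp_rot: [1.686, 2.651, -0.001]
ft_force: [2.1, -3.8, 2.6]
finger_gap: -0.0001
gripper_force: 1.8
```

Run:
```python
from h import *
s=manip.get_state();x=np.load('jig.npy');c,si=np.cos(x[2]),np.sin(x[2])
d=(s['position'][:2]-x[:2])*1e3;print(s['ft_force'],'jig xy',c*d[0]+si*d[1],-si*d[0]+c*d[1])
a=manip.get_image('wrist');b=manip.get_image('side')[100:228,170:310]
cv2.imwrite("pics/ws.png",np.hstack([a,cv2.resize(b,(288,263)) if 0 else cv2.copyMakeBorder(cv2.resize(b,(280,256),interpolation=2),0,128,0,0,0)])[:,:,::-1])
```

```text
[ 2.09232273 -3.81394261  2.62238562] jig xy 1.9532445053166825 -11.993553896514184
```

View pics/ws.png

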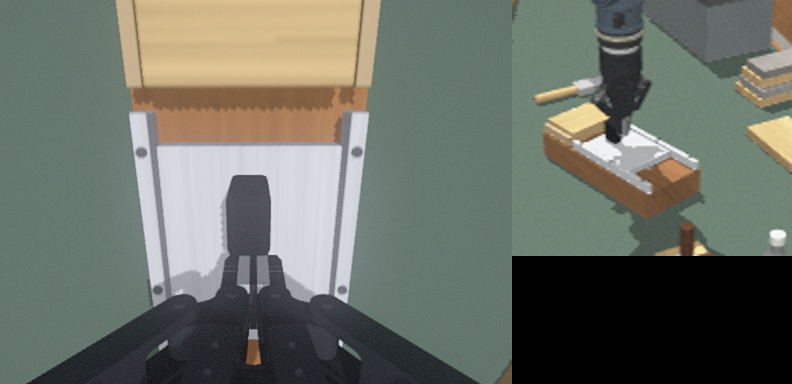

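Now the fingers push the block (≈4 N); plate front at row 144, strip ends at row 112.

Run:
```python
from h import *
s=manip.get_state();x=np.load('jig.npy');c,si=np.cos(x[2]),np.sin(x[2]);C=cam('wrist',s)
def J(u,z):
    d=(plane(C,u,z)[:2]-x[:2])*1e3;return np.round([c*d[0]+si*d[1],-si*d[0]+c*d[1]],1)
print(J((250,144),.0645),J((150,112),.068),J((250,87),.075),s['position'])
```

```text
[ 0.1 45.3] [-50.4  62.1] [ 0.3 73.9] [0.52297009 0.19691642 0.04935045]
```

>>> drive_tool(commands=[[[0,0,0,0.03,0,0,1],[0,0,0,0.06,0,0,1],[0,0,0,0.09,0,0,1],[0,0,0,0.11,0,0,1],[0,0,0,0.12,0,0,1],[0,0,0,0.13,0,0,1],[0,0,0,0.135,0,0,1]]])

```text
clock: 6.95
position: [0.5121, 0.22, 0.0493]
tcp_rot: [1.685, 2.651, -0.001]
ft_force: [2.0, -7.9, 1.3]
finger_gap: 0.0001
gripper_force: 4.0
```

>>> drive_tool(commands=[[[0,0,0,0.005,0,0,1],[0,0,0,0.01,0,0,1],[0,0,0,0.015,0,0,1]]])

```text
clock: 7.25
position: [0.5121, 0.22, 0.0494]
tcp_rot: [1.685, 2.645, -0.006]
ft_force: [8.7, -20.2, 2.0]
finger_gap: -0.0002
gripper_force: 11.1
```

The jaw is on its stop (force rises to 22 N with no motion; TCP at jig y = 14.5, as expected). Retreat and go to the rack.

>>> drive_tool(commands=[[[0,0,0,-0.05,0,0,1],[0,0,0,-0.1,0,-0.15,1],[0,0,0,-0.15,0,-0.4,1],[0,0,0,-0.4,0,-0.65,1],[0,0,0,-0.65,0,-0.9,0.5],[0,0,0,-0.9,0,-0.9,0],[0,0,0,-0.9,0,-0.9,0]]])

```text
clock: 7.95
position: [0.5886, 0.0585, 0.2314]
tcp_rot: [1.685, 2.65, 0.004]
ft_force: [-0.0, 0.7, -0.4]
finger_gap: 0.0432
gripper_force: 0.0
```

Run:
```python
from h import *
s=manip.get_state();x=np.load('jig.npy')
c,si=np.cos(x[2]),np.sin(x[2]);C=cam('wrist',s)
print(s['position'],s['q'],move(s,[.53,-.155,.21],down(np.radians(100))))
```

```text
[0.58864354 0.05853633 0.23139173] [9.85473846e-02 3.45104784e-01 2.34559055e-01 1.45742458e+00
 9.77337480e-04 1.23108540e+00] (array([-0.8423, -0.7189,  0.1048]), array([ 0.0009, -0.0001,  0.0839]))
```

Run:
```python
from h import *
s=manip.get_state();im=manip.get_image('wrist');np.save('wh.npy',im);np.save('sh.npy',s,allow_pickle=True)
C=cam('wrist',s);print(proj(C,np.array([.5502,.1346,.05])))
```

```text
[250.35362294  88.73650587]
```

>>> drive_tool(commands=[[[0,0,0.084,-0.2,-0.17,0.1,0],[0,0,0.084,-0.4,-0.34,0.1,0],[0,0,0.084,-0.6,-0.51,0.1,0],[0,0,0.084,-0.84,-0.72,0.1,0],[0,0,0.084,-0.84,-0.72,0.1,0],[0,0,0.084,-0.84,-0.72,0.1,0]]])

```text
clock: 8.6
position: [0.5273, -0.1556, 0.2093]
tcp_rot: [-2.024, -2.402, -0.001]
ft_force: [-0.9, 0.9, -0.6]
finger_gap: 0.0855
gripper_force: 0.0
```

Run:
```python
from h import *
s=manip.get_state();im=manip.get_image('wrist');np.save('wr.npy',im);np.save('sr.npy',s,allow_pickle=True)
print(s['position'],s['finger_gap'])
h=np.load('wh.npy')
cr=cv2.resize(h[20:180,180:330],None,fx=2,fy=2,interpolation=2)  # crop origin 180,20
cr=cv2.copyMakeBorder(cr,0,384-320,0,0,0)[:, :288]
cv2.imwrite("pics/wr.png",np.hstack([im,cr])[:,:,::-1])
```

```text
[ 0.52729409 -0.15564601  0.20933451] 0.085506112356567
```

View pics/wr.png

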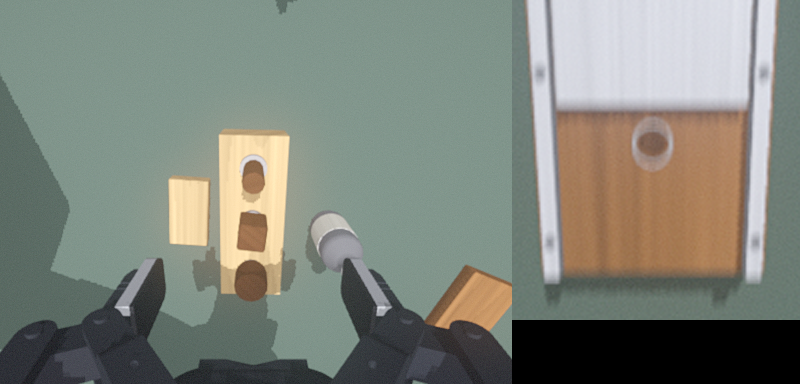

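The wrist view shows the rack at (220–288, 133–293), the slim pin in the far (+y) hole at (253,178), glue at (335,240), and the offcut at (190,210). The right inset shows the hole uncovered at about (250,91) in the earlier frame. I'll fit the pin's silhouette and the hole.

```bash
cat > pin.py <<'E'
from h import *
from scipy.optimize import least_squares
def mask(im,seed):
    m=im.astype(int);k=((m[...,0]<140)&(m[...,0]-m[...,2]>25)).astype(np.uint8)
    n,l,st,ce=cv2.connectedComponentsWithStats(k);
    i=l[seed[1],seed[0]];return (l==i) if i else None,st[i]
def hull(C,p):
    a=np.linspace(0,2*np.pi,60);return np.array([proj(C,[p[0]+.011*np.cos(t),p[1]+.011*np.sin(t),z]) for t in a for z in(p[2],p[2]-.058)])
def bb(P): return np.r_[P.min(0),P.max(0)]
E
python3 - <<'E'
from pin import *
s=np.load('sr.npy',allow_pickle=True).item();im=np.load('wr.npy');C=cam('wrist',s)
m,st=mask(im,(253,182));b=np.array([st[0],st[1],st[0]+st[2],st[1]+st[3]])-.5;print(st)
q=least_squares(lambda p:bb(hull(C,p))-b,[.527,-.155,.119],x_scale=.01);print('pin',q.x.round(4),q.fun.round(1))
q=least_squares(lambda p:bb(hull(C,[*p,.119]))-b,[.527,-.155]);print('pin z fixed',q.x.round(4),q.fun.round(1))
print('rack',[plane(C,u,.055).round(4) for u in((220,135),(288,135),(221,293),(281,293))])
s=np.load('sh.npy',allow_pickle=True).item();C=cam('wrist',s);x=np.load('jig.npy');c,si=np.cos(x[2]),np.sin(x[2])
def J(u,z):
    d=(plane(C,u,z)[:2]-x[:2])*1e3;return np.round([c*d[0]+si*d[1],-si*d[0]+c*d[1]],1)
print('hole',plane(C,(250,91.4),.05).round(4),J((250,91.4),.05),'plate',J((250,74),.0645),'strip ends',J((199,159.5),.068),J((301,159.5),.068))
E
```

```text
[     0      0    512    384 194163]
pin [ 0.5115 -0.0667  0.4616] [ 20.7 -18.3 -21.1  29.8]
pin z fixed [ 0.5327 -0.1735] [ 244.2  178.4 -244.2 -166.8]
rack [array([ 0.486 , -0.1238,  0.055 ]), array([ 0.5577, -0.1115,  0.055 ]), array([ 0.5145, -0.3215,  0.055 ]), array([ 0.59  , -0.3085,  0.055 ])]
hole [0.5512 0.1319 0.05  ] [ -0.3 -81.8] plate [ -0.1 -64.6] strip ends [ -57.9 -154.3] [  56.9 -154.5]
```

Run:
```python
from h import *
im=np.load('wr.npy')
print('col253',[(r,im[r,253].tolist()) for r in range(150,202,3)]);print('row180',[(c,im[180,c].tolist()) for c in range(236,270,3)])
```

```text
col253 [(150, [253, 226, 177]), (153, [246, 219, 176]), (156, [224, 220, 222]), (159, [210, 203, 204]), (162, [138, 104, 78]), (165, [134, 97, 64]), (168, [141, 107, 78]), (171, [138, 103, 75]), (174, [172, 125, 93]), (177, [165, 123, 87]), (180, [163, 122, 86]), (183, [160, 119, 84]), (186, [161, 118, 86]), (189, [163, 119, 83]), (192, [165, 121, 87]), (195, [207, 179, 135]), (198, [207, 178, 135]), (201, [203, 176, 129])]
row180 [(236, [255, 227, 180]), (239, [255, 228, 179]), (242, [165, 131, 93]), (245, [165, 119, 87]), (248, [163, 119, 83]), (251, [164, 121, 87]), (254, [164, 121, 83]), (257, [162, 120, 85]), (260, [161, 120, 83]), (263, [153, 110, 79]), (266, [249, 221, 175]), (269, [252, 224, 176])]
```

```bash
sed -i 's/<140/<188/' pin.py
python3 - <<'E'
from pin import *
s=np.load('sr.npy',allow_pickle=True).item();im=np.load('wr.npy');C=cam('wrist',s)
m,st=mask(im,(253,182));b=np.array([st[0],st[1],st[0]+st[2],st[1]+st[3]])-.5;print(st)
q=least_squares(lambda p:bb(hull(C,p))-b,[.527,-.155,.119],x_scale=.01);print('pin',q.x.round(4),q.fun.round(1))
q=least_squares(lambda p:bb(hull(C,[*p,.119]))-b,[.527,-.155]);print('pin z fixed',q.x.round(4),q.fun.round(1))
print(plane(C,(253,183.5),.119))
# rack hole prediction
a=np.array([.486,-.1238]);r=np.array([.5577,-.1115]);print('rack hole',(a+r)/2-.035*np.array([-.17,.985]))
p=np.r_[q.x,0];st=manip.get_state()
for z in(.16,.046):print(move(st,[*q.x,z],down(np.radians(99.5))))
E
```

```text
[242 160  23  34 630]
pin [ 0.5276 -0.1574  0.0999] [ 0.2 -0.2 -0.2  0.1]
pin z fixed [ 0.5267 -0.1522] [-0.6 -1.3  0.6  1.2]
[ 0.52670433 -0.1524586   0.119     ]
rack hole [ 0.5278   -0.152125]
(array([ 0.0103, -0.0044,  0.2467]), array([ 0.0001, -0.0003,  0.0019]))
(array([ 0.0098, -0.0046,  0.8167]), array([ 0.0001, -0.0003,  0.0019]))
```

>>> drive_tool(commands=[[[0,0,0.002,0.01,-0.004,0.15,0],[0,0,0.002,0.01,-0.004,0.35,0],[0,0,0.002,0.01,-0.004,0.5,0],[0,0,0.002,0.01,-0.004,0.62,0],[0,0,0.002,0.01,-0.004,0.72,0],[0,0,0.002,0.01,-0.004,0.8,0],[0,0,0.002,0.01,-0.004,0.84,0],[0,0,0.002,0.01,-0.004,0.84,0]]])

```text
clock: 9.45
position: [0.5267, -0.1501, 0.0405]
tcp_rot: [-2.024, -2.4, 0.001]
ft_force: [0.7, -0.6, -0.3]
finger_gap: 0.0854
gripper_force: 0.0
```

Run:
```python
from h import *
s=manip.get_state();print(s['position'],s['ft_force'])
a=manip.get_image('wrist');b=manip.get_image('side')
u=proj(cam('side'),s['position']);print(u)
x0,y0=int(u[0])-48,int(u[1])-80
b=cv2.resize(b[y0:y0+128,x0:x0+96],None,fx=3,fy=3,interpolation=2);print(x0,y0)
cv2.imwrite("pics/g.png",np.hstack([a,b])[:,:,::-1])
```

```text
[ 0.52672899 -0.15007031  0.04049341] [ 0.67547444 -0.63662016 -0.28005566]
[256.00900355 232.39947776]
208 152
```

View pics/g.png

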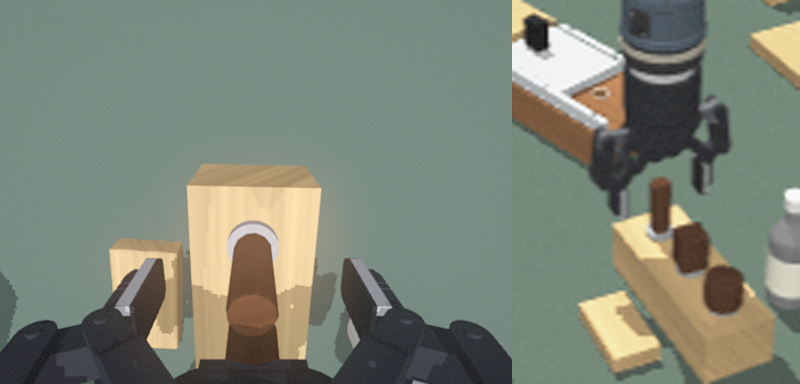

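The fingers straddle the slim handle: pads at cols 160 and 345, handle at col 253, tips about 25 mm below the handle's top. I'll go slightly lower and grip.

>>> drive_tool(commands=[[[0,0,0,-0.012,0,0.025,0],[0,0,0,-0.012,0,0.025,0.5],[0,0,0,-0.012,0,0.025,1],[0,0,0,-0.012,0,0.025,1],[0,0,0,-0.012,0,0.025,1],[0,0,0,-0.012,0,0.025,1],[0,0,0,-0.012,0,0.025,1],[0,0,0,-0.012,0,0.025,1]]], force=45)

```text
clock: 10.35
position: [0.5275, -0.1537, 0.0367]
tcp_rot: [2.027, 2.4, -0.0]
ft_force: [-1.1, -0.7, 3.7]
finger_gap: 0.0208
gripper_force: 44.0
```

>>> drive_tool(commands=[[[0,0,0,0,0,-0.05,1],[0,0,0,0,0,-0.15,1],[0,0,0,0,0,-0.3,1],[0,0,0,0,0,-0.45,1],[0,0,0,0,0,-0.6,1],[0,0,0,0,0,-0.6,1]]])

```text
clock: 10.95
position: [0.5295, -0.1542, 0.1609]
tcp_rot: [2.023, 2.396, 0.004]
ft_force: [0.8, -1.0, -1.2]
finger_gap: 0.0213
gripper_force: 44.1
```

Run:
```python
from h import *
s=manip.get_state();print(s['position'],s['finger_gap'],s['gripper_force'])
x=np.load('jig.npy');im=manip.get_image('wrist');np.save('wp.npy',im);np.save('sp.npy',s,allow_pickle=True)
print(move(s,[.5502,.1346,.18],down(x[2]+np.pi/2)))
```

```text
[ 0.52954949 -0.15423571  0.16086963] 0.021278630050626884 44.09550726413727
(array([ 1.4062,  0.3441, -0.0977]), array([ 0.0017,  0.0012, -0.0866]))
```

>>> drive_tool(commands=[[[0,0,0,0.15,0.04,0,1],[0,0,0,0.35,0.08,0,1],[0,0,0,0.55,0.13,0,1],[0,0,0,0.7,0.17,0,1],[0,0,0,0.7,0.17,0,1]]])

```text
clock: 11.5
position: [0.537, -0.0066, 0.1554]
tcp_rot: [-2.021, -2.402, 0.001]
ft_force: [0.4, 0.3, -1.4]
finger_gap: 0.0207
gripper_force: 44.1
```

>>> drive_tool(commands=[[[0,0,-0.086,0.15,0.04,0,1],[0,0,-0.086,0.35,0.08,0,1],[0,0,-0.086,0.5,0.13,0,1],[0,0,-0.086,0.62,0.17,0,1],[0,0,-0.086,0.7,0.174,0,1],[0,0,-0.086,0.7,0.174,0,1],[0,0,-0.086,0.7,0.174,0,1]]])

```text
clock: 12.2
position: [0.5479, 0.1333, 0.1559]
tcp_rot: [-1.685, -2.651, 0.002]
ft_force: [-0.1, -0.7, -0.2]
finger_gap: 0.0208
gripper_force: 44.1
```

Run:
```python
from h import *
s=manip.get_state();x=np.load('jig.npy');print(s['position'],s['q'][5],move(s,[.5502,.1346,.09],down(x[2]+np.pi/2)),Ro.from_rotvec(s['tcp_rot']).as_matrix()[:,2])
a=manip.get_image('wrist');np.save('wi.npy',a);np.save('si.npy',s,allow_pickle=True)
S=cam('side');X=np.array([.5502,.1346,.09]);u=proj(S,X);np.save('sidei.npy',manip.get_image('side'));np.save('topi.npy',manip.get_image('top'))
C=cam('wrist',s);print('hole px',proj(C,[.5502,.1346,.05]),'side',u)
```

```text
[0.5478893  0.13328474 0.15591798] 1.371040486331635 (array([0.0011, 0.0137, 0.3296]), array([-0.0004,  0.0001, -0.0005])) [-1.05756372e-03 -7.67051061e-04 -9.99999147e-01]
hole px [256.0736148  181.93316091] side [236.51883473 173.22082179]
```

>>> drive_tool(commands=[[[0,0,0,0,0.013,0.1,1],[0,0,0,0,0.013,0.2,1],[0,0,0,0,0.013,0.28,1],[0,0,0,0,0.013,0.33,1],[0,0,0,0,0.013,0.33,1],[0,0,0,0,0.013,0.33,1]]])

```text
clock: 12.95
position: [0.551, 0.1347, 0.0909]
tcp_rot: [1.686, 2.651, 0.0]
ft_force: [0.5, 0.5, -0.3]
finger_gap: 0.0209
gripper_force: 44.1
```

Run:
```python
from h import *
s=manip.get_state();x=np.load('jig.npy');print(s['position'],move(s,[.5502,.1346,.09],down(x[2]+np.pi/2)))
a=manip.get_image('wrist');b=manip.get_image('side')
b=cv2.resize(b[120:216,210:282],None,fx=4,fy=4,interpolation=2)
C=cam('wrist',s);print(proj(C,[.5502,.1346,.05]),proj(cam('side'),[.5502,.1346,.05]),proj(cam('side'),[.5502,.1346,s['position'][2]-.0237]))
cv2.imwrite("pics/i.png",np.hstack([a,b])[:,:,::-1])
```

```text
[0.55103742 0.13467268 0.09089472] (array([ 0.0014, -0.0039,  0.0045]), array([ 0.0001,  0.0001, -0.0007]))
[252.21312795 205.59953906] [236.66100454 182.7099393 ] [236.60037173 178.66300518]
```

View pics/i.png

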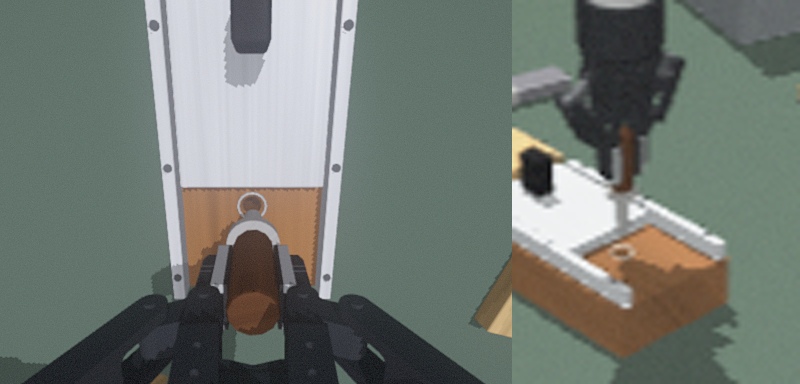

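The wrist view shows the bushing ring at (252,206), as predicted, with the pin's tip just below it at about (252,215). In the side view the tip (622,225) is right above the hole (623,252). I'll check the residual along tool x.

Run:
```python
from h import *
s=manip.get_state();C=cam('wrist',s);p=s['position'];R=Ro.from_rotvec(s['tcp_rot']).as_matrix()
tz=p[2]-.0237
for dx in(-.004,0,.004):
    b=p+R@[dx,0,0];b[2]=0
    f=lambda z,r=0:proj(C,b+[0,0,z]+R@[r,0,0]).round(1)
    print(dx,'tip',f(tz),f(tz,.0025),'collar top edge',f(tz+.042,.015),f(tz+.048,.015),'handletop',f(tz+.106),f(tz+.106,-.011))
```

```text
-0.004 tip [253.2 219.7] [253.2 216.4] collar top edge [253.5 224.4] [253.5 228.8] handletop [254.  326.2] [253.9 348.3]
0 tip [253.3 214.5] [253.3 211.2] collar top edge [253.5 217.9] [253.5 222.2] handletop [254.  317.8] [253.9 340.4]
0.004 tip [253.3 209.2] [253.3 205.9] collar top edge [253.5 211.4] [253.5 215.4] handletop [254.  309.3] [253.9 332.3]
```

>>> drive_tool(commands=[[[0,0,0,-0.006,-0.003,0,1],[0,0,0,-0.006,-0.003,0.03,1],[0,0,0,-0.006,-0.003,0.06,1],[0,0,0,-0.006,-0.003,0.09,1],[0,0,0,-0.006,-0.003,0.11,1],[0,0,0,-0.006,-0.003,0.13,1]]])

```text
clock: 13.65
position: [0.5505, 0.1336, 0.0638]
tcp_rot: [-1.685, -2.651, 0.001]
ft_force: [0.3, -0.9, -1.0]
finger_gap: 0.021
gripper_force: 44.1
```

Tip about 10 mm into the hole with no force. Continuing down.

>>> drive_tool(commands=[[[0,0,0,0,0,0.03,1],[0,0,0,0,0,0.06,1],[0,0,0,0,0,0.09,1],[0,0,0,0,0,0.12,1],[0,0,0,0,0,0.14,1]]])

```text
clock: 14.15
position: [0.5505, 0.1336, 0.0357]
tcp_rot: [-1.685, -2.651, 0.001]
ft_force: [-0.5, 0.7, -1.0]
finger_gap: 0.0208
gripper_force: 44.1
```

>>> drive_tool(commands=[[[0,0,0,0,0,0.01,1],[0,0,0,0,0,0.015,1],[0,0,0,0,0,0.02,1]]])

```text
clock: 14.45
position: [0.5509, 0.1337, 0.0325]
tcp_rot: [1.685, 2.651, 0.0]
ft_force: [-0.3, -0.2, -0.9]
finger_gap: 0.0213
gripper_force: 44.1
```

>>> drive_tool(commands=[[[0,0,0,0,0,0.005,1],[0,0,0,0,0,0.01,1],[0,0,0,0,0,0.015,1],[0,0,0,0,0,0.02,1]]])

```text
clock: 14.85
position: [0.5512, 0.1338, 0.0315]
tcp_rot: [1.684, 2.65, 0.003]
ft_force: [-11.9, -2.8, 39.1]
finger_gap: 0.0209
gripper_force: 48.1
```

Contact at exactly the expected height (0.0315): seated. Relax, release, and rise.

>>> drive_tool(commands=[[[0,0,0,0,0,-0.014,1],[0,0,0,0,0,-0.014,0.5],[0,0,0,0,0,-0.014,0.4],[0,0,0,0,0,-0.014,0.2],[0,0,0,0,0,-0.014,0.1],[0,0,0,0,0,-0.014,0],[0,0,0,0,0,-0.014,0],[0,0,0,0,0,-0.1,0],[0,0,0,0,0,-0.3,0],[0,0,0,0,0,-0.5,0],[0,0,0,0,0,-0.6,0],[0,0,0,0,0,-0.6,0]]])

```text
clock: 16.05
position: [0.5526, 0.1341, 0.1517]
tcp_rot: [1.683, 2.648, 0.006]
ft_force: [0.3, -1.1, 0.2]
finger_gap: 0.0854
gripper_force: 0.0
```

Run:
```python
from pin import *
s=manip.get_state();print(s['position'],s['finger_gap'],s['ft_force'])
im=manip.get_image('wrist');C=cam('wrist',s);np.save('wf.npy',im);x=np.load('jig.npy')
u=proj(C,[.5502,.1346,.114]);print(u)
m,st=mask(im,tuple(u.astype(int)));b=np.array([st[0],st[1],st[0]+st[2],st[1]+st[3]])-.5;print(st,'pred',bb(hull(C,[.5502,.1346,.114])).round(1))
for v in('R','L'):pass
c,si=np.cos(x[2]),np.sin(x[2]);P=lambda a,b,z:proj(C,[x[0]+(c*a-si*b)/1e3,x[1]+(si*a+c*b)/1e3,z/1e3])
for a in(-30,30):
    print('plate rear pred',P(a,-60,64.5).round(1));u=P(a,-60,64.5).astype(int);print([int(im[r,u[0]].sum()) for r in range(u[1]-12,u[1]+14,2)])
```

```text
[0.55259226 0.13413772 0.15165803] 0.08537025803020407 [ 0.3166963  -1.05372275  0.22022899]
[250.3808791 205.6441868]
[ 194  166  112   84 8193] pred [235.8 172.1 265.  219.1]
plate rear pred [216.4 165.8]
[640, 642, 634, 635, 627, 642, 528, 281, 334, 372, 367, 367, 364]
plate rear pred [284.4 165.7]
[645, 641, 645, 641, 641, 645, 522, 304, 394, 407, 412, 403, 405]
```

Run:
```python
from h import *
im=np.load('wf.npy').astype(int)
print('col250',[(r,im[r,250].tolist()) for r in range(156,232,4)]);print('row206',[(c,im[206,c].tolist()) for c in range(222,282,4)])
s=manip.get_state();C=cam('wrist',s)
for z,r in((.05,.015),(.056,.015),(.114,.011)):print(z,proj(C,[.5502-.43*r,.1346+.9*r,z]),proj(C,[.5502+.43*r,.1346-.9*r,z]))
```

```text
col250 [(156, [209, 210, 218]), (160, [207, 209, 218]), (164, [203, 205, 214]), (168, [160, 161, 165]), (172, [188, 186, 192]), (176, [88, 76, 73]), (180, [94, 77, 76]), (184, [83, 68, 66]), (188, [84, 68, 67]), (192, [104, 80, 72]), (196, [114, 82, 71]), (200, [113, 79, 67]), (204, [106, 69, 56]), (208, [106, 77, 61]), (212, [119, 86, 68]), (216, [113, 78, 58]), (220, [161, 118, 80]), (224, [159, 114, 77]), (228, [159, 114, 79])]
row206 [(222, [152, 111, 81]), (226, [162, 119, 86]), (230, [146, 106, 77]), (234, [118, 88, 67]), (238, [101, 68, 55]), (242, [108, 72, 61]), (246, [108, 76, 60]), (250, [109, 79, 59]), (254, [109, 75, 58]), (258, [107, 75, 59]), (262, [113, 81, 65]), (266, [162, 115, 83]), (270, [165, 119, 81]), (274, [169, 127, 92]), (278, [170, 126, 88])]
0.05 [251.70835155 167.1696546 ] [251.96759186 197.7260766 ]
0.056 [251.70360063 168.71931192] [251.96805053 199.81922573]
0.114 [251.69079298 192.88945169] [251.93142994 220.4087377 ]
```

The handle top spans rows 191–218 and cols 235–264, against 193–220 and 236–265 predicted for a seated upright pin. The plate's rear edge is where it should be with the jaw home, so I'm handing in.

```bash
python3 -c "
from rig import manip
print(manip.finish_job())"
```

```text
the job is handed in; nothing more can be done
None
```

The jaw is on its end stop, and the slim pin is seated in the jig's hole, released and upright by the last camera check. I handed the job in at about 16 s; no verdict came back.

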